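Hang the lift-off door of a draught guard on its two hinge pins and latch it

TASK

The clear door of the draught guard has been lifted off and parked upright in the black grooved stand. Hang it back on the guard: with the door standing open, lower it gently, without forcing it, until both knuckles are fully down over the two upright hinge pins, then swing it shut until the roller catch snaps over it, and let go. Do not upset the glassware in the guard or the jar on the bench.

Things in the scene. Friction and masses are not known exactly. Their poses are not given: they have to be found in the camera images.
- guard: Draught guard fixed to the bench: 200 x 200 mm box, 175 mm high, of 20 mm square aluminium profile; clear panes at sides, back and top, open front. Origin: centre of its underside, on the bench; x to the back, y to the left, z up; front face at x = -100 mm. Hinge at its left front corner; the open door swings out in front.
- hinge (a point): Nominal hinge axis at bench level (guard x -118, y +90 mm; axes as guard). Upright 8 mm pins, 14 mm tall, tip edges broken 0.3 mm, stand on two lugs of a steel leaf: lug tops, where the knuckles rest, at z 34 and 130 mm; pin tips at 48 and 144 mm. The leaf is clamped in slots: both pins may really sit up to 7 mm to either side along y (not x), which nothing reports.
- hood (a point): Middle of the underside of the hood bar above the closed door (axes as guard). It spans 140 mm along y and 32 mm along x (guard x -132 to -100), is 12 mm thick, underside 163 mm, top 175 mm above the bench. It blocks lowering the door onto the pins (or lifting it off) while shut: do that with the door at least 40 degrees open.
- catch (a point): Axis middle of the white spring-loaded catch roller (12 mm across, 22 mm long along y) under the hood, 145 mm from the hinge; axes as guard. The closing door's top edge lifts it, which takes 2 to 5 N near the free edge; the roller drops in front of the door when its free edge meets two rubber buffers on the right front post, the door then being parallel to the guard's front.
- door: Loose lift-off door, 0.15 to 0.31 kg: aluminium frame 10 mm thick, clear pane, 175 x 130 mm. Origin on the knuckle axis at bottom edge level; z up. Panel in the plane x = 0 from y -12 (hinge edge) to -187 mm (free edge). Outer face looks to -x. Hung and closed: axes parallel to the guard's, origin 24 mm above the bench. Opening turns it clockwise seen from above (90 degrees open = guard yaw - 90).
- door_grip (a point): Middle of the door's top rail, 113 mm above its bottom edge, 95 mm from the knuckle axis, above the centre of mass; axes as door. The rail is 10 mm thick with flat sides from 12 mm below to 12 mm above this point; over it a half-round top edge (radius 5 mm) ends 17 mm above this point.
- upper_knuckle (a point): Centre of the lower end of the door's upper knuckle, 106 mm above the door's bottom edge; axes as door. Both knuckles are steel tubes on one axis, 22 mm outside, 9.6 mm bore right through, 18 mm long. Hung, the door turns freely and stays where it is left; the play lets its free edge sag about 3 mm.
- lower_knuckle (a point): Centre of the lower end of the door's lower knuckle, 10 mm above the door's bottom edge, straight below the upper one; axes as door.
- door_free_edge (a point): Middle of the door's free edge: 187 mm from the knuckle axis, 60 mm above the bottom edge; axes as door. For the black pull knob see knob.
- knob (a point): Middle of the flat front of the black pull knob (20 mm across, head 8 mm thick) on the door's outer face near the top of the free edge: 165 mm from the knuckle axis, 113 mm above the bottom edge, 24 mm proud of the face; axes as door. On the closed door it stands 15 mm further out than the hood, so fingers pointing down can push it home without touching the hood.
- stand: Black grooved strip fixed to the bench, in which the door is parked upright, 120 x 64 mm, 30 mm high: the groove along its y is 13.6 mm wide and 20 mm deep, its floor 10 mm above the bench. Origin: centre of its underside; the parked door's axes are parallel to the stand's.
- beaker: Glass beaker, 54 mm in diameter, 68 mm tall, standing inside the guard; origin at the centre of its underside. Leave it alone.
- vial: Screw-cap vial, 22 mm in diameter, 52 mm tall, standing inside the guard; origin at the centre of its underside. Leave it alone.
- sample_jar: Glass sample jar, 48 mm in diameter, 89 mm tall, standing on the bench to the right; origin at the centre of its underside. Leave it alone.

How it is judged (in metres and radians):
On the way:
1. the door is hung: both knuckles fully down over their pins, door upright (z of upper_knuckle in the frame of guard between 0.127 and 0.133 m and x of upper_knuckle in the frame of guard between -0.1225 and -0.1135 m and y of upper_knuckle in the frame of guard between 0.0795 and 0.1005 m and z of lower_knuckle in the frame of guard between 0.031 and 0.037 m and x of lower_knuckle in the frame of guard between -0.1225 and -0.1135 m and y of lower_knuckle in the frame of guard between 0.0795 and 0.1005 m and angle between door's own z axis and vertical below 0.07 rad), for 0.3 s.
At the end, for the whole second after the job is handed in: Both knuckles rest on their lugs over the pins (3 mm in height; 4.5 mm in x, 10.5 mm in y of the nominal axis), door upright within 0.07 rad, closed behind the roller (free edge within 6 mm of its closed place, parallel to the front within 0.05 rad), at rest (all of step 1 and x of door_free_edge in the frame of guard between -0.124 and -0.112 m and angle between the x axis of door and the x axis of guard, either way round below 0.05 rad and linear speed of door below 0.02 m/s and angular speed of door below 0.1 rad/s); the robot touches nothing.
It fails at once if while being hung (more than 0.3 rad open) the door is forced or dropped on the hinge with more than 25 N (contact force between door and guard above 25 N and angle between the x axis of door and the x axis of guard, either way round above 0.3 rad).
It fails at once if the door is slammed or forced shut with more than 60 N in all at hinge, catch and buffers (contact force between door and guard above 60 N).
It fails at once if the beaker, the vial or the jar is moved more than 15 mm (distance of any of beaker, vial, sample_jar from where it was at the start of the episode above 0.015 m).
It fails at once if the door is tipped over or laid down (angle between door's own z axis and vertical above 0.5 rad).
It also fails if it takes over 72 s, if anything falls off the work surface, if the arm or the gripper's body presses on something with over 40 N, if the wrist force passes 120 N, or if a joint passes its speed limit or range.

ROBOT

A 7-joint arm with a two-finger parallel gripper is mounted at the origin on a cart in front of the work surface, level with it; the furniture and walls round the work are solid. World frame = base frame: x ahead of the robot, y to its left, z up, the work surface at z = 0. Lengths are in mm, angles in rad, forces in N, time in s.
With the tool pointing down it reaches from about 425 to 1025 mm from the base axis. Payload 9.4 kg.
Tool frame: the origin (TCP) lies midway between the tips of the shut fingers; the grasp point (between the pads) lies env.grasp_offset behind it (env.grasp_offset is the distance from the TCP to the grasp point, in mm); z points along the fingers, y is the line along which they close (so a half turn about z gives the same grasp; the last joint's range is limited). The gripper opens to 93 mm and grips with 3 to 60 N. Pads are 15 mm wide; open, the fingers measure 128 mm over their backs; the gripper's body (75 mm by 188 mm) begins 65 mm behind the grasp point.
Start: joints at [1.032, 0.599, -0.003, 1.599, 0.002, 0.943, -0.08], TCP at [323.022, -649.062, 218.618] pointing down, gripper open.
Joint ranges: [-2.57, 2.57], [-0.35, 1.97], [-1.29, 1.29], [0.11, 2.56], [-1.05, 4.19], [0.11, 1.86], [-2.63, 2.63]. Speed limits (rad/s): [2.22, 2.22, 3.01, 3.01, 3.14, 3.14, 3.14].

INTERFACE

Orientations are given as [roll, pitch, yaw] about the fixed x, y, z axes, in that order (R = Rz(yaw) Ry(pitch) Rx(roll)).
In Python, from bench import readout, snapshot, sign_off, env gives the robot as it stands.
- The arm moves only by the tool jog_arm, never from a script. Its argument "steps" is a list of rows, each a list of 7 numbers: the shift along the tool's x, y, z in cm, then the turn, a rotation vector about the tool's x, y, z in degrees, then the finger opening in cm, from 0 to 9.3. A call has exactly 10 rows; each row is the pose to reach, as a shift and turn from the pose commanded when the call began, along the tool's axes at that moment; what a row does not reach only later rows make up. A row lasts 1/8 s, in which the tool goes at most 62.5 mm and 10.7 degrees, less where a joint would pass 70% of its speed; a pose out of reach is approached as far as the arm can. A call with a gripper value outside its range is refused whole. The fingers move at their own pace and stop on an object; the grip force is fixed at half the most. Time passes only in rows, so rows that repeat a pose let the fingers close, or fill a call up. It gives the time, the measured TCP pose, the force, the opening and the grip force at its end, in the units of the state.
- readout.observe(): the state, without advancing time (a new reading comes with each control period).
- snapshot(name): name is "side" or "top" or "wrist"; returns a dict with "image" (400x640x3 uint8, red, green, blue), "z_map" (400x640 float32, mm along the optical axis (not along the pixel's ray), 0 where there is no reading), "vfov" (degrees; the focal length in pixels is half the picture's height over the tangent of half this angle, whatever the lens; pixels are square), "cx", "cy" (the principal point, pixels), "eye" and "orientation" of the camera in the world; the wrist camera has in their place "mount" (4x4, takes a point from camera to tool coordinates, whose origin is the TCP and whose axes are the flange's). Camera axes: x right, y down, z forward; pixel columns grow to the right and rows downward; lengths in mm; the calibration is good to about 2 mm. A picture is of the moment at which its call begins: read the wrist's pose just before it.
- sign_off(): hands the job in; it is judged then, once.
The state is a dict: "clock": time; "joints": joint angles; "qvel": joint speeds; "joint_efforts": joint torques, N m; "eef_pos": TCP position; "ee_rot": TCP orientation; "wrist_force": force on the tool from outside, world axes, zero at the start; "ft_torque": the same for the moment, N m; "opening": finger opening in mm; "gripper_force": force on a finger pad.
Only numpy, scipy, OpenCV 4.12 (cv2) and the standard library are available. Lean on these libraries where they do the work, as an engineer would, in place of code of your own. Each camera call takes 0.05 s, during which the arm holds its last target. There are 200 camera calls.

## Working session

There is one attempt and no reset: what is moved stays moved. The work goes in short steps, Python scripts to look and compute and a tool call to move; the robot and the scene stay as the last step left them, time stands still between calls to the robot, and variables do not carry over. Pictures are saved under pics/ and viewed, at most 10 in all, crops included, and the job is handed in when it is done.

Besides the shell and the picture viewer there is one more tool, called as name([rows], argument=value, ...), one row to a line, values as JSON. jog_arm: Moves the arm, as the interface text tells. Its arguments: {"type":"object","properties":{"steps":{"type":"array"}},"required":["steps"]}

```bash
ls; mkdir -p pics; cat > h.py <<'E'
import numpy as np, cv2
from scipy.spatial.transform import Rotation as R
from bench import readout, snapshot, sign_off, env
def snap(n):
    o=readout.observe(); s=snapshot(n); im=s["image"]; f=im.shape[0]/2/np.tan(np.radians(s["vfov"])/2)
    if n=="wrist":
        T=np.eye(4);T[:3,:3]=R.from_euler('xyz',o["ee_rot"]).as_matrix();T[:3,3]=o["eef_pos"];C=T@np.array(s["mount"])
    else:
        C=np.eye(4);q=np.array(s["orientation"]);
        C[:3,:3]=q if q.shape==(3,3) else R.from_euler('xyz',q).as_matrix()
        C[:3,3]=s["eye"]
    z=s["z_map"];v,u=np.mgrid[:z.shape[0],:z.shape[1]]
    P=np.stack([(u-s["cx"])/f*z,(v-s["cy"])/f*z,z],-1)@C[:3,:3].T+C[:3,3]
    P[z==0]=np.nan
    return s,f,C,P
def proj(X,s,f,C):
    c=(np.atleast_2d(X)-C[:3,3])@C[:3,:3]; return np.c_[c[:,0]/c[:,2]*f+s["cx"],c[:,1]/c[:,2]*f+s["cy"]]
def ray(u,v,z,s,f,C):
    "point on pixel ray at world height z"
    d=C[:3,:3]@np.array([(u-s["cx"])/f,(v-s["cy"])/f,1]);return C[:3,3]+d*(z-C[2,3])/d[2]
def save(im,n): cv2.imwrite(f"pics/{n}.png",im[...,::-1])
E
python3 - <<'E'
from h import *
o=readout.observe();print(o, env.grasp_offset)
for n in ("top","side"):
    s,f,C,P=snap(n); save(s["image"],n+"0"); np.savez(n+"0.npz",P=P,C=C,f=f,cx=s["cx"],cy=s["cy"],im=s["image"]); print(n,f,s["cx"],s["cy"],C.round(3), s["orientation"])
E
```

```text
pics
{'clock': 0.0, 'joints': array([ 1.03229294,  0.60012342, -0.00253269,  1.60012511,  0.00182407,
        0.94284497, -0.07976922]), 'qvel': array([-0.00150114, -0.00080179,  0.00027588, -0.00043074,  0.00095681,
       -0.00141535, -0.0032116 ]), 'joint_efforts': array([ 1.96852532e-03, -7.65055990e+01,  1.49783693e+00, -2.52343225e+01,
       -5.24519139e-02,  1.65719935e-02,  1.87407991e-04]), 'eef_pos': array([ 322.79734182, -648.64974469,  217.76303797]), 'ee_rot': array([-3.14010233e+00,  1.63447106e-04,  4.61898233e-01]), 'wrist_force': array([ 0.39128689, -0.59886949, -0.3394823 ]), 'ft_torque': array([ 0.02690349,  0.00138243, -0.01122432]), 'gripper_force': 0.0, 'opening': 92.76723208162883} 18.8
top 470.5349532520966 321.69430094026455 207.51861982027154 [[ 1.600000e-02 -9.860000e-01  1.660000e-01  3.588890e+02]
 [-9.990000e-01 -2.100000e-02 -3.300000e-02  5.909700e+01]
 [ 3.600000e-02 -1.650000e-01 -9.860000e-01  1.402698e+03]
 [ 0.000000e+00  0.000000e+00  0.000000e+00  1.000000e+00]] [-2.97528129 -0.03621475 -1.55512597]
side 514.6867225030403 322.52510064139716 195.0713587770029 [[ 1.900000e-01 -8.750000e-01  4.440000e-01 -4.110700e+01]
 [-9.820000e-01 -1.660000e-01  9.200000e-02 -1.139840e+02]
 [-7.000000e-03 -4.540000e-01 -8.910000e-01  1.407273e+03]
 [ 0.000000e+00  0.000000e+00  0.000000e+00  1.000000e+00]] [-2.67057201  0.00659964 -1.37964254]
```

View pics/top0.png

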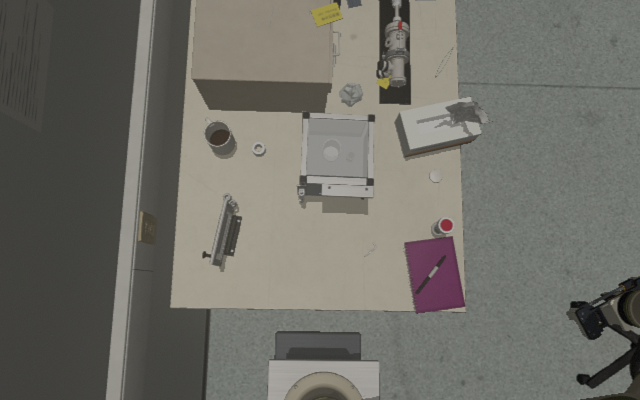

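View pics/side0.png

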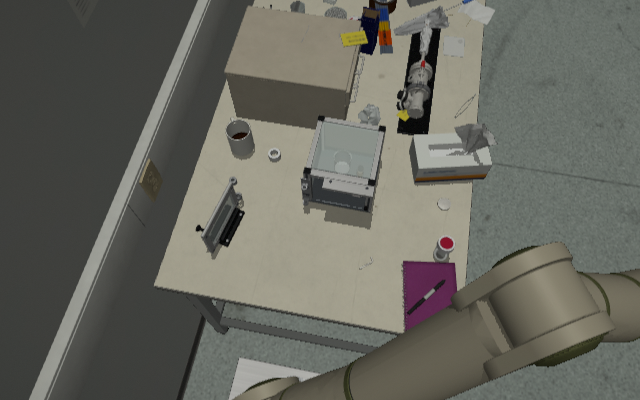

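```bash
python3 - <<'E'
from h import *
out=[]
for n in ("top","side"):
    d=np.load(n+"0.npz");P=d["P"];im=d["im"]
    v,u=np.mgrid[:400,:640]
    # guard
    m=(abs(P[...,2]-175)<8)&(u>290)&(u<390)&(v>100)&(v<220)
    q=P[m][:,:2].astype(np.float32);r=cv2.minAreaRect(q);print(n,"guard",m.sum(),r,cv2.boxPoints(r).round(1).tolist(),np.median(P[m][:,2]))
    m=(P[...,2]>128)&(P[...,2]<155)&(u>190)&(u<250)&(v>170)&(v<275)
    q=P[m];c=q[:,:2].mean(0);w=np.linalg.svd(q[:,:2]-c)[2][0]; t=(q[:,:2]-c)@w
    print(n,"door top",m.sum(),c,w,np.degrees(np.arctan2(w[1],w[0])),t.min(),t.max(),q[:,2].max())
    m=(P[...,2]>60)&(P[...,2]<110)&(u>420)&(u<470)&(v>200)&(v<270)
    print("jar",P[m].mean(0))
d=np.load("top0.npz")["im"]
a=cv2.resize(d[180:280,190:260],None,fx=5,fy=5,interpolation=cv2.INTER_CUBIC)
b=cv2.resize(d[105:205,290:385],None,fx=4.6,fy=5,interpolation=cv2.INTER_CUBIC)
save(np.hstack([a,b]),"crop")
E
```

```text
top guard 5502 ((714.4778442382812, -21.752731323242188), (200.5446319580078, 233.59449768066406), 88.7804946899414) [[595.5999755859375, -119.5], [829.0999755859375, -124.5], [833.4000244140625, 76.0], [599.7999877929688, 81.0]] 172.94625635318994
top door top 341 [506.83508298 293.83554177] [-0.9797227   0.20035825] 168.4420908872123 -101.74506881077312 94.48538181105494 147.02519075048895
jar [ 537.60572266 -336.15479918   87.71572692]
side guard 4459 ((744.5560913085938, -22.671783447265625), (200.9204559326172, 304.6947937011719), 88.29373168945312) [[589.2999877929688, -118.5999984741211], [893.7999877929688, -127.5999984741211], [899.7999877929688, 73.19999694824219], [595.2999877929688, 82.30000305175781]] 171.8805122486615
side door top 328 [500.69057436 293.98550767] [-0.9794005   0.20192736] 168.3503116928783 -106.40038784285473 91.80996565517616 143.6820070653239
jar [ 531.45464292 -337.76911143   85.893796  ]
```

View pics/crop.png

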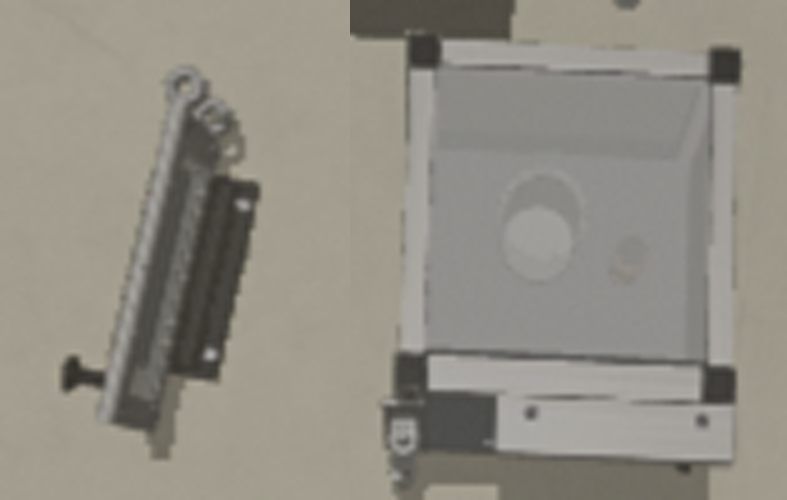

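```bash
cat >> h.py <<'E'
def rows(targets):
    "targets: list of (xyz, yaw_deg) for tool down -> shift(cm) in the tool frame & rot vec from measured pose"
    o=readout.observe();p=np.array(o["eef_pos"]);R0=R.from_euler('xyz',o["ee_rot"])
    R0=R.from_euler('xyz',[np.pi,0,o["ee_rot"][2]])
    for x,y in targets:
        d=R0.inv().apply(np.array(x)-p)/10; r=(R0.inv()*R.from_euler('xyz',[np.pi,0,np.radians(y)])).as_rotvec(degrees=True)
        print(d.round(2),r.round(1))
E
python3 - <<'E'
from h import *
s,f,C,P=snap("wrist");print(np.array(s["mount"]).round(3),f,s["cx"],s["cy"])
# hover over door grip
rows([((510,294,330),168.4),((510,294,330),-11.6)])
E
```

```text
[[-0.00000e+00 -9.69000e-01 -2.48000e-01  6.77900e+01]
 [ 1.00000e+00 -0.00000e+00  1.00000e-03 -4.70000e-02]
 [-1.00000e-03 -2.48000e-01  9.69000e-01 -1.65896e+02]
 [ 0.00000e+00  0.00000e+00  0.00000e+00  1.00000e+00]] 311.1935687478719 324.71879505732693 199.6943804548939
[ 58.76 -76.06 -11.2 ] [   0.     0.  -141.9]
[ 58.76 -76.06 -11.2 ] [ 0.  -0.  38.1]
```

```bash
python3 - <<'E'
from h import *
rows([((466,-295,300),7),((610,60,300),-11.6)])
E
```

```text
[ 28.58 -25.29  -8.2 ] [ 0.  -0.  19.5]
[ 57.29 -50.66  -8.2 ] [ 0.  -0.  38.1]
```

jog_arm([
  [4.4,-3.9,-1.6,0,0,3,9.3],
  [8.8,-7.8,-3.2,0,0,6,9.3],
  [13.2,-11.7,-4.8,0,0,9,9.3],
  [17.6,-15.6,-6.4,0,0,12,9.3],
  [22,-19.5,-8.2,0,0,15,9.3],
  [26.4,-23.4,-8.2,0,0,18,9.3],
  [30.8,-27.3,-8.2,0,0,21,9.3],
  [35.2,-31.2,-8.2,0,0,24,9.3],
  [39.6,-35.1,-8.2,0,0,27,9.3],
  [44,-39,-8.2,0,0,30,9.3],
])

```text
clock: 1.4
eef_pos: [543.6, -102.1, 300.6]
ee_rot: [3.142, -0.0, -0.064]
wrist_force: [1.2, -0.1, 0.8]
opening: 93.1
gripper_force: 0.0
```

jog_arm([
  [4.0,-3.5,0,0,0,2.5,9.3],
  [7.2,-6.4,0,0,0,5,9.3],
  [9.6,-8.6,0,0,0,7,9.3],
  [11.2,-10.2,0,0,0,8,9.3],
  [11.8,-10.8,0,0,0,8,9.3],
  [11.8,-10.8,0,0,0,8,9.3],
  [11.8,-10.8,0,0,0,8,9.3],
  [11.8,-10.8,0,0,0,8,9.3],
  [11.8,-10.8,0,0,0,8,9.3],
  [11.8,-10.8,0,0,0,8,9.3],
])

```text
clock: 2.65
eef_pos: [667.5, -3.6, 300.7]
ee_rot: [3.142, -0.0, -0.202]
wrist_force: [0.9, 0.5, 0.7]
opening: 93.1
gripper_force: 0.0
```

jog_arm([
  [-3.5,-2.5,0,0,0,0,9.3],
  [-6.0,-4.4,0,0,0,0,9.3],
  [-6.9,-5.1,0,0,0,0,9.3],
  [-6.9,-5.1,0,0,0,0,9.3],
  [-6.9,-5.1,0,0,0,0,9.3],
  [-6.9,-5.1,0,0,0,0,9.3],
  [-6.9,-5.1,0,0,0,0,9.3],
  [-6.9,-5.1,0,0,0,0,9.3],
  [-6.9,-5.1,0,0,0,0,9.3],
  [-6.9,-5.1,0,0,0,0,9.3],
])

```text
clock: 3.9
eef_pos: [610.2, 60.4, 300.6]
ee_rot: [3.142, 0.0, -0.201]
wrist_force: [0.2, -1.2, 0.2]
opening: 93.1
gripper_force: 0.0
```

```bash
python3 - <<'E'
from h import *
s,f,C,P=snap("wrist"); save(s["image"],"w1"); np.savez("w1.npz",P=P,C=C,f=f,cx=s["cx"],cy=s["cy"],im=s["image"]); print(C.round(3))
rows([((510,294,300),-11.6)])
E
```

```text
[[-2.00000e-01 -9.49000e-01 -2.42000e-01  6.76660e+02]
 [-9.80000e-01  1.94000e-01  4.90000e-02  4.65260e+01]
 [ 1.00000e-03  2.47000e-01 -9.69000e-01  4.66493e+02]
 [ 0.00000e+00  0.00000e+00  0.00000e+00  1.00000e+00]]
[-14.49 -20.88   0.06] [ 0.  -0.   0.1]
```

View pics/w1.png

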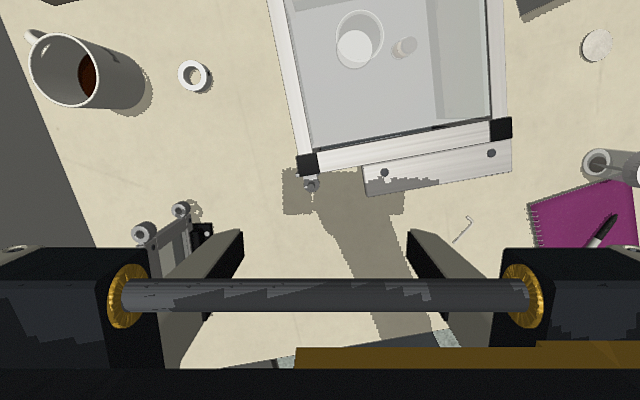

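```bash
python3 - <<'E'
from h import *
d=np.load("w1.npz");im=d["im"];P=d["P"]
save(cv2.resize(im[140:205,270:350],None,fx=9,fy=9,interpolation=cv2.INTER_CUBIC),"w1c")
m=(abs(P[...,2]-174)<5);m[:,:260]=0;m[:,560:]=0;m[215:]=0
q=P[m][:,:2].astype(np.float32)
print(m.sum(),np.median(P[m][:,2]))
# front edge of hood & left edge of guard: line fits by robust per-row/col extremes
L=[];F=[]
for v in range(5,170):
    u=np.where(m[v])[0]
    if len(u): L.append(P[v,u[0]][:2])
for u in range(370,500):
    v=np.where(m[:,u])[0]
    if len(v): F.append(P[v[-1],u][:2])
for q in (L[:140],F):
    l=cv2.fitLine(np.array(q,np.float32),cv2.DIST_HUBER,0,.01,.01).ravel();print(l,np.degrees(np.arctan2(l[1],l[0])),len(q))
E
```

```text
39285 171.44094748789217
[ 9.9980390e-01 -1.9803397e-02  7.0431769e+02  7.5865616e+01] -1.1347252 140
[ 2.0151518e-02  9.9979693e-01  5.9729193e+02 -4.3804531e+01] 88.84532 130
```

View pics/w1c.png

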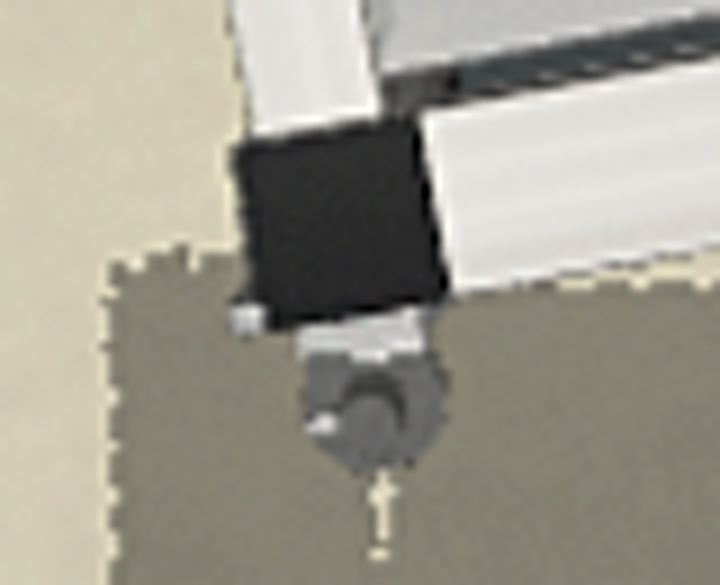

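jog_arm([
  [-3,-4.2,0,0,0,0,9.3],
  [-6,-8.6,0,0,0,0,9.3],
  [-9,-13,0,0,0,0,9.3],
  [-12,-17.4,0,0,0,0,9.3],
  [-14,-20,0,0,0,0,9.3],
  [-14.5,-20.9,0,0,0,0,9.3],
  [-14.5,-20.9,0,0,0,0,9.3],
  [-14.5,-20.9,0,0,0,0,9.3],
  [-14.5,-20.9,0,0,0,0,9.3],
  [-14.5,-20.9,0,0,0,0,9.3],
])

```text
clock: 5.2
eef_pos: [510.4, 293.4, 300.6]
ee_rot: [3.141, -0.0, -0.203]
wrist_force: [-0.2, -0.2, 0.1]
opening: 93.0
gripper_force: 0.0
```

```bash
python3 - <<'E'
from h import *
d=np.load("w1.npz");s={"cx":d["cx"],"cy":d["cy"]}
print("pin",ray(310.9,186.8,144,s,d["f"],d["C"]),d["P"][183:191,309:313,2].round(0))
th=np.radians(-1.15);G=np.array([[np.cos(th),-np.sin(th)],[np.sin(th),np.cos(th)]])
# guard origin from lines: hood front x=-132; left y=+100
nx,ny=G[:,0],G[:,1]
a=nx@[597.29,-43.80]+132; b=ny@[704.3,75.87]-100; g=nx*a+ny*b
print("guard",g,"nominal hinge",g+G@[-118,90],"pin in guard",G.T@(ray(310.9,186.8,144,s,d["f"],d["C"])[:2]-g))
s,f,C,P=snap("wrist"); save(s["image"],"w2"); np.savez("w2.npz",P=P,C=C,f=f,cx=s["cx"],cy=s["cy"],im=s["image"])
m=(P[...,2]>131)&(P[...,2]<146); m[260:]=0
v,u=np.where(m);q=P[m];print(m.sum(),q.min(0),q.max(0))
xy=q[:,:2];l=cv2.fitLine(xy.astype(np.float32),cv2.DIST_HUBER,0,.01,.01).ravel();print(l,np.degrees(np.arctan2(l[1],l[0])),u.min(),u.max(),v.min(),v.max())
E
```

```text
pin [612.69876649  74.27787179 144.        ] [[142. 144. 141. 140.]
 [144. 143. 143. 144.]
 [144. 143. 146. 144.]
 [144. 143. 143. 145.]
 [144. 144. 144. 144.]
 [144. 144. 143. 142.]
 [143. 144. 143. 143.]
 [129. 143. 145. 130.]]
guard [729.70080818 -24.66004158] nominal hinge [613.53087041  67.69008326] pin in guard [-118.96415283   96.56976133]
2686 [424.41102742  62.12265018 131.00214238] [731.51422731 480.74479163 145.95449321]
[ 2.7830288e-01 -9.6049339e-01  5.7212537e+02  2.4034175e+02] -73.84106 85 541 0 259
```

View pics/w2.png

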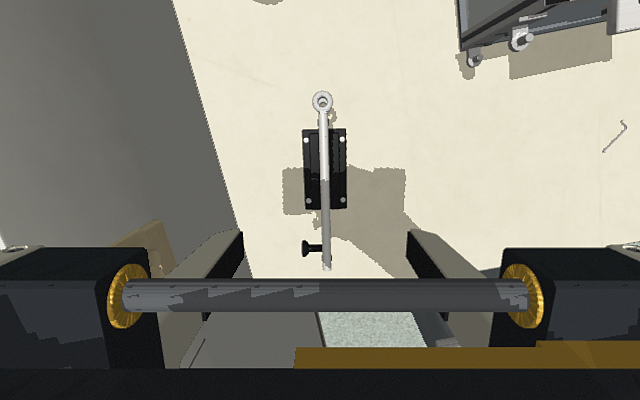

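```bash
python3 - <<'E'
from h import *
d=np.load("w2.npz");P=d["P"];s={"cx":d["cx"],"cy":d["cy"]}
m=(P[...,2]>120)&(P[...,2]<150);m[:,:310]=0;m[:,340:]=0;m[265:]=0;m[:115]=0
xy=P[m][:,:2];l=cv2.fitLine(xy.astype(np.float32),cv2.DIST_HUBER,0,.01,.01).ravel();a=np.degrees(np.arctan2(l[1],l[0]));print(l,a,m.sum(),np.median(P[m][:,2]))
k=ray(322.2,101.2,134,s,d["f"],d["C"]);print("knuckle",k)
w=l[:2]*np.sign(l[0]); n=np.array([-w[1],w[0]]); off=n@(k[:2]-l[2:]);print("knuckle off line",off)
fe=ray(327,269,135,s,d["f"],d["C"]);print("free edge",fe,w@(k[:2]-fe[:2]))
g=k[:2]-95*w-n*off; print("grip",g)
rows([((g[0],g[1],300),a),((g[0],g[1],123-18.8),a)])
E
```

```text
[ 9.8247045e-01 -1.8641835e-01  5.0516702e+02  2.9462918e+02] -10.743836 1490 138.77344837559502
knuckle [595.74213062 277.86799426 134.        ]
knuckle off line 0.41749194692620506
free edge [411.6761792  310.41082691 135.        ] 186.90593995249426
grip [502.32960855 295.16756426]
[-0.81  0.    0.06] [ 0.   0.  -0.9]
[-0.81  0.   19.64] [ 0.   0.  -0.9]
```

jog_arm([
  [-0.8,0,4,0,0,-0.9,9.3],
  [-0.8,0,9,0,0,-0.9,9.3],
  [-0.8,0,13,0,0,-0.9,9.3],
  [-0.8,0,16.5,0,0,-0.9,9.3],
  [-0.8,0,18.6,0,0,-0.9,9.3],
  [-0.8,0,19.5,0,0,-0.9,9.3],
  [-0.8,0,19.6,0,0,-0.9,9.3],
  [-0.8,0,19.6,0,0,-0.9,5],
  [-0.8,0,19.6,0,0,-0.9,3.5],
  [-0.8,0,19.6,0,0,-0.9,2.5],
])

```text
clock: 6.5
eef_pos: [502.3, 296.0, 105.2]
ee_rot: [-3.141, -0.001, -0.186]
wrist_force: [-0.2, 0.7, 0.4]
opening: 67.9
gripper_force: 0.0
```

```bash
python3 - <<'E'
from h import *
o=readout.observe();print(o["eef_pos"],o["ee_rot"],o["wrist_force"],o["joints"].round(2))
s,f,C,P=snap("wrist"); save(s["image"],"w3"); np.savez("w3.npz",P=P,C=C,f=f,cx=s["cx"],cy=s["cy"],im=s["image"])
E
```

```text
[502.32512607 295.953436   105.20862305] [-3.14089841e+00 -6.83021728e-04 -1.85691393e-01] [-0.18021235  0.68632556  0.40596695] [-0.59  0.58 -0.06  2.02  0.06  0.54 -2.45]
```

View pics/w3.png

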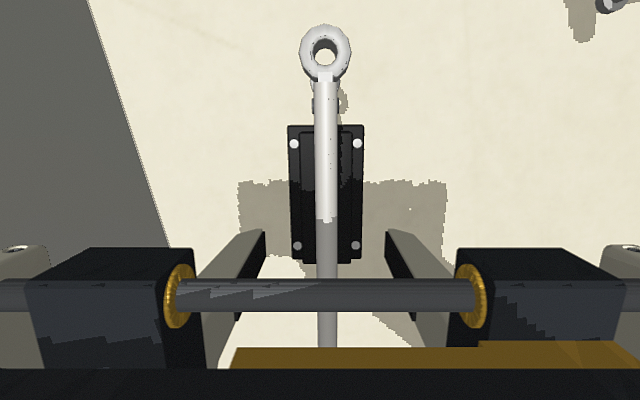

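jog_arm([
  [0,0,0,0,0,0,2.0],
  [0,0,0,0,0,0,1.5],
  [0,0,0,0,0,0,1.0],
  [0,0,0,0,0,0,0.5],
  [0,0,0,0,0,0,0],
  [0,0,0,0,0,0,0],
  [0,0,0,0,0,0,0],
  [0,0,0,0,0,0,0],
  [0,0,0,0,0,0,0],
  [0,0,0,0,0,0,0],
])

```text
clock: 7.8
eef_pos: [502.1, 295.8, 104.6]
ee_rot: [3.142, 0.0, -0.186]
wrist_force: [0.2, -0.1, -2.3]
opening: 9.9
gripper_force: 30.0
```

```bash
python3 - <<'E'
from h import *
o=readout.observe();print(o)
E
```

```text
{'clock': 7.8, 'joints': array([-0.58825237,  0.58080349, -0.06050577,  2.02411701,  0.06472351,
        0.53852277, -2.45097582]), 'qvel': array([ 0.00020745,  0.00075852, -0.00136726,  0.00021919, -0.0010826 ,
       -0.00031509,  0.00105901]), 'joint_efforts': array([-2.10042635e-02, -6.65052009e+01,  6.14718888e-01, -1.62144935e+01,
        4.24111483e-02, -3.11312545e-02,  1.20659190e-02]), 'eef_pos': array([502.09131144, 295.77305404, 104.55849073]), 'ee_rot': array([ 3.14153293e+00,  6.54904520e-05, -1.85738028e-01]), 'wrist_force': array([ 0.24404736, -0.13034714, -2.34963285]), 'ft_torque': array([ 0.05173913, -0.00379989,  0.02950241]), 'gripper_force': 29.99354626983404, 'opening': 9.949656558659804}
```

jog_arm([
  [0,0,-0.3,0,0,0,0],
  [0,0,-1,0,0,0,0],
  [0,0,-2.5,0,0,0,0],
  [0,0,-4.5,0,0,0,0],
  [0,0,-6.5,0,0,0,0],
  [0,0,-7.7,0,0,0,0],
  [0,0,-8,0,0,0,0],
  [0,0,-8,0,0,0,0],
  [0,0,-8,0,0,0,0],
  [0,0,-8,0,0,0,0],
])

```text
clock: 9.05
eef_pos: [501.9, 295.7, 184.0]
ee_rot: [3.141, 0.001, -0.186]
wrist_force: [-0.1, 0.2, -2.0]
opening: 10.2
gripper_force: 30.0
```

```bash
python3 - <<'E'
from h import *
o=readout.observe();print(o["eef_pos"],o["ee_rot"],o["wrist_force"],o["ft_torque"])
w=np.array([np.cos(o["ee_rot"][2]),np.sin(o["ee_rot"][2])]);t=np.array([612.7,74.3])-95*w
s,f,C,P=snap("wrist"); im=s["image"]
save(cv2.resize(im[0:110,270:380],None,fx=5,fy=5,interpolation=cv2.INTER_CUBIC),"w4c"); np.savez("w4.npz",P=P,C=C,f=f,cx=s["cx"],cy=s["cy"],im=im)
z=s["z_map"];m=(z<200)&(z>90);m[:,:290]=0;m[:,360:]=0;m[80:]=0
# knuckle ring outline -> ellipse
cs,_=cv2.findContours(m.astype(np.uint8),0,1);c=max(cs,key=cv2.contourArea);print(cv2.boundingRect(c),np.nanmedian(P[m][:,2]))
rows([((t[0],t[1],o["eef_pos"][2]),np.degrees(o["ee_rot"][2]))]);print(t)
E
```

```text
[501.86909367 295.66145519 184.00857288] [ 3.14082222e+00  7.74753806e-04 -1.85629979e-01] [-0.13405283  0.1840152  -2.02853562] [ 0.09800467  0.00121816 -0.0104055 ]
(298, 22, 53, 58) 212.84030449273845
[5.480e+00 1.971e+01 1.000e-02] [ 0.  0. -0.]
[519.33208355  91.83374395]
```

View pics/w4c.png

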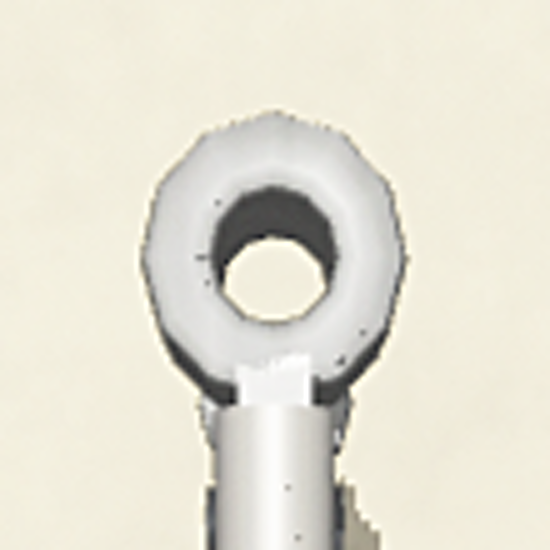

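```bash
python3 - <<'E'
from h import *
d=np.load("w4.npz");s={"cx":d["cx"],"cy":d["cy"]};o=readout.observe()
k=ray(324.5,50.1,213.8,s,d["f"],d["C"]);y=o["ee_rot"][2];w=np.array([np.cos(y),np.sin(y)])
r=k[:2]-np.array([501.87,295.66]);print("knuckle rel tool x,y",r@w,r@[w[1],-w[0]])
t=np.array([612.7,74.3])-r;print(t);rows([((t[0],t[1],184),np.degrees(y))])
E
```

```text
knuckle rel tool x,y 95.22688498279263 0.306432641525447
[519.16662676  92.1818795 ]
[5.450e+00 1.968e+01 1.000e-02] [ 0. -0.  0.]
```

Consistent. Move over the pin, then down a bit to door origin ~50 mm.

jog_arm([
  [0.8,2.5,0,0,0,0,0],
  [1.8,6.5,0,0,0,0,0],
  [2.9,10.5,0,0,0,0,0],
  [4.0,14.5,0,0,0,0,0],
  [5.0,18,0,0,0,0,0],
  [5.45,19.6,0,0,0,0,0],
  [5.45,19.7,1.5,0,0,0,0],
  [5.45,19.7,3,0,0,0,0],
  [5.45,19.7,3.6,0,0,0,0],
  [5.45,19.7,3.6,0,0,0,0],
])

```text
clock: 10.35
eef_pos: [518.8, 93.1, 147.7]
ee_rot: [3.141, 0.002, -0.184]
wrist_force: [0.2, -0.5, -1.6]
opening: 9.8
gripper_force: 30.0
```

```bash
python3 - <<'E'
from h import *
o=readout.observe();print(o["eef_pos"],o["ee_rot"],o["wrist_force"],o["ft_torque"])
s,f,C,P=snap("wrist"); im=s["image"]
save(cv2.resize(im[0:110,270:380],None,fx=5,fy=5,interpolation=cv2.INTER_CUBIC),"w5c"); np.savez("w5.npz",P=P,C=C,f=f,cx=s["cx"],cy=s["cy"],im=im)
# predicted pixel of pin-tip circle & bottom-bore for centred pin
y=o["ee_rot"][2];w=np.array([np.cos(y),np.sin(y)]);n=np.array([w[1],-w[0]])
k=o["eef_pos"][:2]+95.23*w+.31*n; z=o["eef_pos"][2]
a=np.linspace(0,2*np.pi,5)[:4]
for nm,zz,r in (("boretop",z+29.8,4.8),("borebot",z+11.8,4.8),("pintip",144,4),("pinbase",130,4)):
    X=np.c_[k+r*(np.cos(a)[:,None]*w+np.sin(a)[:,None]*n),np.full(4,zz)]
    print(nm,((proj(X,s,f,C)-[270,0]+.5)*5-.5).round(0).tolist())
E
```

```text
[518.805992    93.05135054 147.68171573] [ 3.14108925e+00  1.62613303e-03 -1.84103104e-01] [ 0.15665015 -0.54720139 -1.5926594 ] [ 0.00816164  0.02837774 -0.02161961]
boretop [[274.0, 187.0], [334.0, 253.0], [274.0, 317.0], [215.0, 253.0]]
borebot [[274.0, 238.0], [327.0, 295.0], [274.0, 351.0], [222.0, 295.0]]
pintip [[274.0, 281.0], [314.0, 324.0], [274.0, 367.0], [235.0, 324.0]]
pinbase [[274.0, 307.0], [311.0, 346.0], [274.0, 385.0], [238.0, 346.0]]
```

View pics/w5c.png

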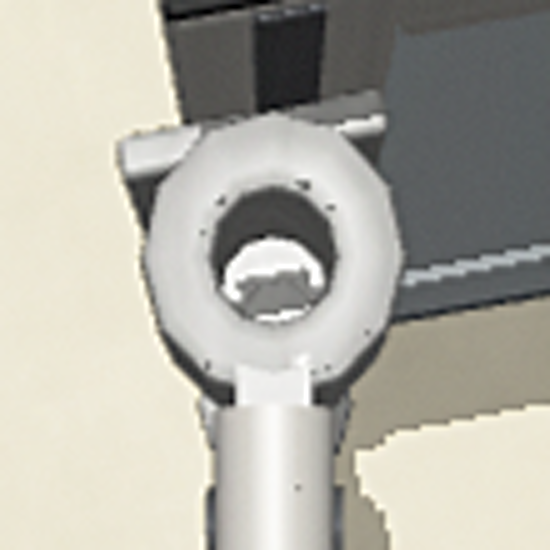

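```bash
python3 - <<'E'
from h import *
d=np.load("w5.npz");P=d["P"];print("u 311..338");im=d["im"].mean(2)
for v in range(44,68): print(v,P[v,311:339,2].round(0).astype(int).tolist())
print()
for v in range(46,66): print(v,im[v,311:339].round(0).astype(int).tolist())
E
```

```text
u 311..338
44 [177, 176, 176, 175, 174, 173, 171, 169, 169, 167, 166, 166, 165, 166, 166, 166, 166, 168, 169, 168, 171, 173, 174, 176, 176, 176, 176, 177]
45 [176, 176, 175, 175, 173, 171, 169, 168, 167, 166, 166, 164, 165, 164, 165, 165, 166, 165, 166, 168, 169, 172, 172, 174, 175, 176, 176, 178]
46 [177, 177, 175, 171, 171, 170, 167, 166, 164, 164, 164, 162, 162, 162, 162, 162, 162, 163, 165, 167, 167, 168, 171, 173, 176, 176, 177, 178]
47 [177, 177, 175, 172, 170, 168, 167, 163, 162, 162, 162, 161, 161, 130, 160, 161, 162, 162, 163, 164, 164, 169, 169, 171, 176, 175, 177, 176]
48 [177, 177, 176, 171, 169, 166, 164, 162, 160, 129, 130, 131, 129, 131, 130, 129, 130, 130, 160, 161, 164, 166, 169, 168, 174, 176, 176, 176]
49 [176, 176, 175, 168, 167, 166, 161, 161, 131, 130, 131, 131, 130, 130, 131, 129, 130, 131, 129, 130, 162, 163, 166, 169, 173, 175, 177, 176]
50 [176, 176, 174, 167, 165, 163, 160, 130, 130, 130, 131, 130, 131, 131, 130, 129, 130, 129, 131, 130, 129, 162, 164, 167, 174, 176, 177, 177]
51 [177, 176, 174, 166, 164, 160, 131, 131, 131, 130, 129, 129, 130, 128, 129, 12
[... 4515 characters left out ...]
 121, 116, 115, 115, 118, 195, 135, 180, 207, 212, 220, 226, 228]
62 [221, 223, 218, 208, 203, 190, 132, 89, 122, 133, 126, 122, 120, 119, 113, 226, 241, 243, 246, 213, 152, 180, 204, 212, 219, 226, 228, 227]
63 [221, 223, 221, 215, 204, 203, 191, 130, 119, 112, 195, 250, 253, 251, 245, 251, 252, 196, 184, 160, 179, 202, 210, 217, 225, 228, 226, 223]
64 [221, 221, 222, 220, 213, 204, 198, 189, 188, 168, 176, 157, 155, 178, 185, 150, 159, 164, 183, 192, 201, 210, 218, 223, 226, 226, 224, 222]
65 [221, 222, 221, 219, 217, 209, 203, 200, 201, 196, 193, 184, 179, 168, 181, 178, 183, 192, 203, 209, 211, 217, 221, 227, 226, 225, 223, 220]<stdin>:3: RuntimeWarning: invalid value encountered in cast
```

jog_arm([
  [0,0.02,0.2,0,0,0,0],
  [0,0.02,0.5,0,0,0,0],
  [0,0.02,0.8,0,0,0,0],
  [0,0.02,1.0,0,0,0,0],
  [0,0.02,1.1,0,0,0,0],
  [0,0.02,1.1,0,0,0,0],
  [0,0.02,1.1,0,0,0,0],
  [0,0.02,1.1,0,0,0,0],
  [0,0.02,1.1,0,0,0,0],
  [0,0.02,1.1,0,0,0,0],
])

```text
clock: 11.65
eef_pos: [519.3, 92.0, 137.6]
ee_rot: [-3.142, -0.0, -0.186]
wrist_force: [-0.7, -0.8, -3.2]
opening: 9.8
gripper_force: 30.0
```

```bash
cat >> h.py <<'E'
def chk():
    o=readout.observe();print(o["clock"],o["eef_pos"].round(2),o["ee_rot"].round(4),o["wrist_force"].round(1),o["ft_torque"].round(2),o["gripper_force"],o["opening"])
    return o
E
python3 - <<'E'
from h import *
o=chk();s,f,C,P=snap("wrist");np.savez("w6.npz",P=P,C=C,f=f,cx=s["cx"],cy=s["cy"],im=s["image"])
z=o["eef_pos"][2]
for v in range(44,67): print(v,"".join("P" if abs(a-144)<5 else "l" if a<137 else "r" if abs(a-z-30.)<5 else "." for a in P[v,309:341,2]))
y=o["ee_rot"][2];w=np.array([np.cos(y),np.sin(y)]);n=np.array([w[1],-w[0]])
k=o["eef_pos"][:2]+95.23*w+.31*n
a=np.linspace(0,2*np.pi,5)[:4]
for nm,zz,r in (("boretop",z+29.8,4.8),("borebot",z+11.8,4.8),("pintip",144,4)):
    X=np.c_[k+r*(np.cos(a)[:,None]*w+np.sin(a)[:,None]*n),np.full(4,zz)]
    print(nm,proj(X,s,f,C).round(1).tolist())
E
```

```text
11.65 [519.28  91.96 137.62] [-3.1416 -0.     -0.1857] [-0.7 -0.8 -3.2] [ 0.05 -0.04  0.03] 29.99191738665104 9.797962656079147
44 .rrrrrrr.................rrrrrrr
45 rrrrrrr.................rrrrrrrr
46 rrrrrr...................rrrrrrr
47 rrrrr..........l..........rrrrrr
48 rrrrr.......llllllll......rrrrrr
49 rrrrr.....llllllllllll....rr.rrr
50 rrrrr....llllllllllllll....rrrrr
51 rrrrr...lllllllllllllll....rrrrr
52 rrrr...lllllllllllllllll...rrrrr
53 rrrr..llllllllllllllll.ll..rrrrr
54 rrrr..lllllPPPPPPPlllllll..rrrrr
55 rrrrr.lllPPPPPPPPPPllllll.rrrrrr
56 rrrrr.llPPPPP.PPPPPPllllllrrrrrr
57 rrrrrlllPPPPPPPPPPPPPlllllrrrrrr
58 rrrrrrlPPPPPPPPPPPPPPlllllrrrrrr
59 rrrrrrPPPPPPPPPPPPPPPPlllrrrrrrr
60 rrrrrrrPPPPPPPPPPPPPPPllrrrrrrrr
61 rrrrrrrrPPPPPPPPPPPPPPPrrrrrrrrr
62 rrrrrrrrrPPPPPPPPPPPPPrrrrrrrrrr
63 rrrrrrrrrrrPPPPPPPPPrrrrrrrrrrrr
64 rrrrrrrrrrrrrrrPrrrrrrrrrrrrrrrr
65 rrrrrrrrrrrrrrrrrrrrrrrrrrrrrrrr
66 rrrrrrrrrrrrrrrrrrrrrrrrrrrrrrrr
boretop [[324.4, 37.0], [336.4, 50.1], [324.4, 62.9], [312.5, 50.1]]
borebot [[324.4, 47.2], [334.9, 58.7], [324.4, 69.9], [314.0, 58.7]]
pintip [[324.4, 51.7], [332.9, 60.8], [324.4, 69.9], [316.0, 60.9]]
```

jog_arm([
  [-0.04,-0.04,0,0,0,0,0],
  [-0.075,-0.08,0,0,0,0,0],
  [-0.075,-0.08,0.1,0,0,0,0],
  [-0.075,-0.08,0.2,0,0,0,0],
  [-0.075,-0.08,0.3,0,0,0,0],
  [-0.075,-0.08,0.4,0,0,0,0],
  [-0.075,-0.08,0.45,0,0,0,0],
  [-0.075,-0.08,0.5,0,0,0,0],
  [-0.075,-0.08,0.55,0,0,0,0],
  [-0.075,-0.08,0.55,0,0,0,0],
])

```text
clock: 12.95
eef_pos: [518.7, 92.9, 132.1]
ee_rot: [-3.142, 0.0, -0.186]
wrist_force: [0.1, 0.3, -2.2]
opening: 9.8
gripper_force: 30.0
```

```bash
python3 - <<'E'
from h import *
o=chk();s,f,C,P=snap("wrist")
z=o["eef_pos"][2]
for v in range(44,67): print(v,"".join("P" if abs(a-144)<5 else "l" if a<137 else "r" if abs(a-z-30.)<5 else "." for a in P[v,309:341,2]))
y=o["ee_rot"][2];w=np.array([np.cos(y),np.sin(y)]);n=np.array([w[1],-w[0]])
k=o["eef_pos"][:2]+95.23*w+.31*n
a=np.linspace(0,2*np.pi,5)[:4]
for nm,zz,r in (("boretop",z+29.8,4.8),("borebot",z+11.8,4.8),("pintip",144,4)):
    X=np.c_[k+r*(np.cos(a)[:,None]*w+np.sin(a)[:,None]*n),np.full(4,zz)]
    print(nm,proj(X,s,f,C).round(1).tolist())
E
```

```text
12.95 [518.67  92.87 132.09] [-3.1416  0.     -0.1857] [ 0.1  0.3 -2.2] [ 0.07 -0.   -0.01] 29.991826778277755 9.757992471151416
44 rrrrrrrr................rrrrrrrr
45 rrrrrrr.....P.PPPP........rrrr.r
46 rrrrrr.....PPPPPPPP......rrrrrrr
47 rrrrr....PPPPPPlPPPPPP....rrrrrr
48 rrrrr...P.PPllllllllPPP...rrrrrr
49 rrrrr...PPllllPlllllllPP..rrrrrr
50 rrrrr..PPlllPPPPPPPPlllPP..rrrrr
51 rrrr..PPllPPPPPPPPPPPllPP..rrrrr
52 rrrr..PlllPPPPPPPPPPPPllPP.rrrrr
53 rrrr.PlllPPPPPPPPPPPPPPllP.rrrrr
54 rrrr.PllPPPPPPPPPPPPPPPllP.rrrrr
55 rrrrrPllPPPPPPPPPPPPPPPPlPrrrrrr
56 rrrrrPllPPPPPPPPPPPPPPPPllrrrrrr
57 rrrrrlllPPPPPPPPPPPPPPPPllrrrrrr
58 rrrr.rllPPPPPPPPPPPPPPPPllrrrrrr
59 rrrrrrlPPPPPPPPPPPPPPPPPlrrrrrrr
60 rrrrrrrPPPPPPPPPPPPPPPPPrrrrrrrr
61 rrrrrrrrPPPPPPPPPPPPPPPrrrrrrrrr
62 rrrrrrrrrPPPPPPPPPPPPPrrrrrrrrrr
63 rrrrrrrrrrrPPPPPPPPPrrrrrrrrrrrr
64 rrrrrrrrrrrrrrrPrrrrrrrrrrrrrrrr
65 rrrrrrrrrrrrrrrrrrrrrrrrrrr.rrrr
66 rrrrrrrrrrrrrrrrrrrrrrrrrrrrrrrr
boretop [[324.4, 37.0], [336.4, 50.1], [324.4, 62.9], [312.5, 50.1]]
borebot [[324.4, 47.2], [334.9, 58.7], [324.4, 69.9], [314.0, 58.7]]
pintip [[324.4, 49.1], [333.2, 58.6], [324.4, 68.0], [315.7, 58.6]]
```

jog_arm([
  [0,0,0.1,0,0,0,0],
  [0,0,0.2,0,0,0,0],
  [0,0,0.3,0,0,0,0],
  [0,0,0.4,0,0,0,0],
  [0,0,0.5,0,0,0,0],
  [0,0,0.6,0,0,0,0],
  [0,0,0.7,0,0,0,0],
  [0,0,0.8,0,0,0,0],
  [0,0,0.9,0,0,0,0],
  [0,0,1.0,0,0,0,0],
])

```text
clock: 14.25
eef_pos: [518.6, 92.9, 122.0]
ee_rot: [3.142, 0.0, -0.186]
wrist_force: [0.2, -0.3, -2.0]
opening: 10.0
gripper_force: 30.0
```

```bash
python3 -c "
from h import *
chk()"
```

```text
14.25 [518.65  92.85 122.05] [ 3.1416  0.     -0.1857] [ 0.2 -0.3 -2. ] [ 0.03 -0.03  0.03] 29.991941414773464 9.9900147713822
```

jog_arm([
  [0,0,0.06,0,0,0,0],
  [0,0,0.12,0,0,0,0],
  [0,0,0.18,0,0,0,0],
  [0,0,0.22,0,0,0,0],
  [0,0,0.26,0,0,0,0],
  [0,0,0.29,0,0,0,0],
  [0,0,0.32,0,0,0,0],
  [0,0,0.33,0,0,0,0],
  [0,0,0.34,0,0,0,0],
  [0,0,0.34,0,0,0,0],
])

```text
clock: 15.5
eef_pos: [518.6, 92.9, 118.7]
ee_rot: [3.142, 0.0, -0.186]
wrist_force: [-0.2, -0.3, -1.5]
opening: 9.6
gripper_force: 30.0
```

```bash
python3 - <<'E'
from h import *
chk();s,f,C,P=snap("wrist");m=P[30:36,318:331,2];print("knuckle top z (hung 148)",np.nanmedian(m))
# where to push: door outer-face near free edge
E
```

```text
15.5 [518.65  92.87 118.7 ] [ 3.1416  0.     -0.1857] [-0.2 -0.3 -1.5] [ 0.11  0.03 -0.03] 29.992132494226098 9.607208458751064
knuckle top z (hung 148) 148.17751316989504
```

jog_arm([
  [0,0,0.02,0,0,0,0],
  [0,0,0.04,0,0,0,0],
  [0,0,0.05,0,0,0,0],
  [0,0,0.05,0,0,0,0],
  [0,0,0.05,0,0,0,1.2],
  [0,0,0.05,0,0,0,1.6],
  [0,0,0.05,0,0,0,2.5],
  [0,0,0.05,0,0,0,4],
  [0,0,0.05,0,0,0,5],
  [0,0,0.05,0,0,0,5],
])

```text
clock: 16.8
eef_pos: [518.7, 92.8, 118.2]
ee_rot: [3.142, 0.0, -0.186]
wrist_force: [0.1, -0.4, -0.1]
opening: 48.2
gripper_force: 0.0
```

```bash
python3 - <<'E'
from h import *
chk();s,f,C,P=snap("wrist");m=P[30:36,318:331,2];print("knuckle top z (hung 148)",np.nanmedian(m))
save(s["image"],"w8")
for v in range(44,67,2): print(v,"".join("P" if abs(a-144)<3 else "l" if a<137 else "r" if abs(a-148)<2 else "." for a in P[v,309:341,2]))
E
```

```text
16.8 [518.68  92.82 118.19] [ 3.1416  0.     -0.1857] [ 0.1 -0.4 -0.1] [ 0.03  0.02 -0.02] 0.0 48.21839870165581
knuckle top z (hung 148) 148.04218617747654
44 rrrPrPrPPPPPPPPPPPPPPPPrPPrrrrrr
46 rPrrPPPPPPPPPPPPPPPPPPPPPrPrPPPr
48 rrrrPPPPPPPPPPPPPPPPPPPPPPrrPrrr
50 rrPPrP.PPPPPPPPPPPPPPPPPP.PPrrrr
52 rrrPP.lPPPPPPPPPPPPPPPPPPlPrrrrr
54 rrrPPllPPPPPPPPPPPPPPPPPPl.PPrrr
56 rrrrPllPPPPPPPPPPPPPPPPPPl.PPrrr
58 rrrPrlllPPPPPPPPPPPPPPPP.lPrrrrr
60 .rrrrPll.PPPPPPPPPPPPP.lllrPrrPr
62 rrrrrPrlll..PPPPPPP...llrrPrrrrr
64 rPrrrrrrPllll......lllPrrrrrrrrr
66 rrrrrrrPPPPPrPPlPPrPPrrr.rrrrrPr
```

jog_arm([
  [0,0,-1.5,0,0,0,5],
  [0,0,-4,0,0,0,5],
  [0,0,-6,0,0,0,5],
  [0,0,-7,0,0,0,5],
  [-1,-0.7,-7,0,0,0,3],
  [-3,-3,-7,0,0,0,0],
  [-5.5,-5.5,-7,0,0,0,0],
  [-7,-6.3,-7,0,0,0,0],
  [-7,-6.3,-7,0,0,0,0],
  [-7,-6.3,-7,0,0,0,0],
])

```text
clock: 18.1
eef_pos: [462.0, 166.8, 188.1]
ee_rot: [3.141, -0.0, -0.187]
wrist_force: [-0.5, 0.5, -1.0]
opening: 0.8
gripper_force: 0.0
```

```bash
python3 - <<'E'
from h import *
o=chk();print(o["joints"].round(2))
s,f,C,P=snap("wrist");save(s["image"],"w9")
y=o["ee_rot"][2];w=np.array([np.cos(y),np.sin(y)]);n=np.array([w[1],-w[0]])
m=(P[...,2]>100)&(P[...,2]<170);m[235:]=0
q=P[m][:,:2]-o["eef_pos"][:2];tx,ty=q@w,q@n
k=(tx>20)&(tx<140)&(ty>20)&(ty<80);print(k.sum(),np.percentile(ty[k],[2,50,98]),tx[k].max(), np.polyfit(tx[k],ty[k],1))
h=np.array([165.2,46.5])
for i in range(1,11):
    a=-np.radians(2.5*i);d=h-np.array([[np.cos(a),-np.sin(a)],[np.sin(a),np.cos(a)]])@h;print((d/10).round(2),end=" ")
E
```

```text
18.1 [461.98 166.8  188.12] [ 3.1411e+00 -2.0000e-04 -1.8670e-01] [-0.5  0.5 -1. ] [0.07 0.04 0.03] 0.0 0.8095339877142607
[-0.4   0.37 -0.08  2.15  0.05  0.62 -2.27]
5521 [57.09481328 59.37837102 66.23919364] 139.99957686389578 [-4.39887993e-03  6.03266128e+01]
[-0.19  0.73] [-0.34  1.46] [-0.47  2.2 ] [-0.56  2.94] [-0.61  3.69] [-0.64  4.43] [-0.63  5.18] [-0.59  5.93] [-0.52  6.68] [-0.42  7.42]
```

jog_arm([
  [0,0,1,0,0,0,0],
  [0,0,3,0,0,0,0],
  [0,0,5,0,0,0,0],
  [0,0,6.1,0,0,0,0],
  [0,0,6.1,0,0,0,0],
  [0,0.4,6.1,0,0,0,0],
  [0,0.8,6.1,0,0,0,0],
  [0,1.2,6.1,0,0,0,0],
  [0,1.4,6.1,0,0,0,0],
  [0,1.5,6.1,0,0,0,0],
])

```text
clock: 19.4
eef_pos: [458.7, 152.8, 127.3]
ee_rot: [-3.141, -0.0, -0.186]
wrist_force: [0.6, 0.4, -0.2]
opening: 0.6
gripper_force: 0.0
```

jog_arm([
  [-0.19,0.73,0,0,0,-2.5,0],
  [-0.34,1.46,0,0,0,-5,0],
  [-0.47,2.2,0,0,0,-7.5,0],
  [-0.56,2.94,0,0,0,-10,0],
  [-0.61,3.69,0,0,0,-12.5,0],
  [-0.64,4.43,0,0,0,-15,0],
  [-0.63,5.18,0,0,0,-17.5,0],
  [-0.59,5.93,0,0,0,-20,0],
  [-0.52,6.68,0,0,0,-22.5,0],
  [-0.42,7.42,0,0,0,-25,0],
])

```text
clock: 20.65
eef_pos: [440.9, 80.7, 127.2]
ee_rot: [-3.142, -0.0, 0.252]
wrist_force: [0.4, 0.6, 0.6]
opening: 0.3
gripper_force: 0.0
```

```bash
cat >> h.py <<'E'
def door():
    o=chk();print(o["joints"].round(2))
    s,f,C,P=snap("wrist")
    y=o["ee_rot"][2];w=np.array([np.cos(y),np.sin(y)]);n=np.array([w[1],-w[0]])
    m=(P[...,2]>140)&(P[...,2]<158);m[235:]=0
    q=P[m][:,:2]-o["eef_pos"][:2];tx,ty=q@w,q@n
    k=(tx>40)&(tx<140)&(ty>20)&(ty<80);a,b=np.polyfit(tx[k],ty[k],1)
    print("door line",k.sum(),a,b,"door open deg",np.degrees(-(np.arctan(a)*-1+y))*1+0, "yaw",np.degrees(y))
    H=np.array([612.2,75.0])-o["eef_pos"][:2];print("hinge in tool",H@w,H@n)
    d=np.array([np.cos(np.radians(-91.15)),np.sin(np.radians(-91.15))])
    # door direction hinge->free in world = -(w + a n)
    v=-(w+a*n);ang=np.degrees(np.arctan2(v[1],v[0]));print("open angle",(-91.15-ang)%360)
    return s,f,C,P
E
python3 - <<'E'
from h import *
door()
E
```

```text
20.65 [440.9   80.66 127.21] [-3.1415 -0.      0.2522] [0.4 0.6 0.6] [0.06 0.05 0.  ] 0.04556815700198058 0.34931150999035715
[-0.15  0.43 -0.21  2.29  0.21  0.43 -1.85]
door line 5041 0.02491371436144253 42.78056590833571 door open deg -13.02394224868592 yaw 14.451097707236553
hinge in tool 164.47248180670698 48.22819934266649
open angle 75.8260577513141
```

jog_arm([
  [-0.19,0.73,0,0,0,-2.5,0],
  [-0.34,1.46,0,0,0,-5,0],
  [-0.47,2.2,0,0,0,-7.5,0],
  [-0.56,2.94,0,0,0,-10,0],
  [-0.61,3.69,0,0,0,-12.5,0],
  [-0.64,4.43,0,0,0,-15,0],
  [-0.63,5.18,0,0,0,-17.5,0],
  [-0.59,5.93,0,0,0,-20,0],
  [-0.52,6.68,0,0,0,-22.5,0],
  [-0.42,7.42,0,0,0,-25,0],
])

```text
clock: 21.95
eef_pos: [455.4, 7.9, 127.2]
ee_rot: [-3.142, -0.0, 0.688]
wrist_force: [0.8, 0.4, 0.2]
opening: 0.8
gripper_force: 0.0
```

jog_arm([
  [-0.19,0.73,0,0,0,-2.5,0],
  [-0.34,1.46,0,0,0,-5,0],
  [-0.47,2.2,0,0,0,-7.5,0],
  [-0.56,2.94,0,0,0,-10,0],
  [-0.61,3.69,0,0,0,-12.5,0],
  [-0.64,4.43,0,0,0,-15,0],
  [-0.63,5.18,0,0,0,-17.5,0],
  [-0.59,5.93,0,0,0,-20,0],
  [-0.52,6.68,0,0,0,-22.5,0],
  [-0.42,7.42,0,0,0,-25,0],
])

```text
clock: 23.2
eef_pos: [499.3, -52.1, 127.2]
ee_rot: [-3.141, 0.0, 1.124]
wrist_force: [0.7, -0.0, -0.3]
opening: 0.3
gripper_force: 0.0
```

```bash
python3 - <<'E'
from h import *
s,f,C,P=door();save(s["image"],"w10")
E
```

```text
23.2 [499.27 -52.15 127.18] [-3.1415  0.      1.124 ] [ 0.7 -0.  -0.3] [-0.   -0.03  0.  ] 0.04198418431769824 0.31851685535562524
[ 0.34  0.51 -0.49  2.17  0.45  0.56 -0.92]
door line 5035 0.020229435620169083 42.28982036257721 door open deg -63.24281189931323 yaw 64.40171511351569
hinge in tool 163.45791515678954 46.90884342934387
open angle 25.607188100686784
```

jog_arm([
  [-0.15,0.57,0,0,0,-2,0],
  [-0.29,1.15,0,0,0,-4,0],
  [-0.4,1.73,0,0,0,-6,0],
  [-0.5,2.32,0,0,0,-8,0],
  [-0.57,2.91,0,0,0,-10,0],
  [-0.62,3.5,0,0,0,-12,0],
  [-0.65,4.1,0,0,0,-14,0],
  [-0.66,4.69,0,0,0,-16,0],
  [-0.65,5.28,0,0,0,-18,0],
  [-0.62,5.88,0,0,0,-20,0],
])

```text
clock: 24.5
eef_pos: [549.7, -83.3, 127.2]
ee_rot: [-3.141, 0.0, 1.475]
wrist_force: [-0.3, -0.0, -0.7]
opening: 0.5
gripper_force: 0.0
```

```bash
python3 - <<'E'
from h import *
s,f,C,P=door();save(s["image"],"w11")
E
```

```text
24.5 [549.68 -83.34 127.17] [-3.1414  0.      1.4747] [-0.3 -0.  -0.7] [-0.1  -0.06 -0.01] 0.048411084862891585 0.46987539004469686
[ 0.45  0.58 -0.59  2.05  0.52  0.66 -0.58]
door line 2730 -0.012567242760201004 42.65608113049406 door open deg -85.21454572334568 yaw 84.49453365665052
hinge in tool 163.60414655430398 47.03663259414804
open angle 3.635454276654329
```

jog_arm([
  [-0.03,0.15,0,0,0,-0.5,0],
  [-0.07,0.3,0,0,0,-1,0],
  [-0.1,0.45,0,0,0,-1.5,0],
  [-0.13,0.6,0,0,0,-2,0],
  [-0.16,0.74,0,0,0,-2.5,0],
  [-0.18,0.88,0,0,0,-3,0],
  [-0.21,1.02,0,0,0,-3.5,0],
  [-0.23,1.14,0,0,0,-4,0],
  [-0.25,1.26,0,0,0,-4.4,0],
  [-0.25,1.38,0,0,0,-4.4,0],
])

```text
clock: 25.8
eef_pos: [563.1, -87.0, 127.3]
ee_rot: [3.141, -0.0, 1.549]
wrist_force: [-0.2, 0.2, 0.1]
opening: 0.4
gripper_force: 0.0
```

```bash
python3 - <<'E'
from h import *
s,f,C,P=door();save(s["image"],"w12")
E
```

```text
25.8 [563.13 -86.99 127.27] [ 3.1413e+00 -1.0000e-04  1.5493e+00] [-0.2  0.2  0.1] [-0.05 -0.11 -0.02] 0.0 0.4311453971687026
[ 0.47  0.6  -0.61  2.01  0.54  0.69 -0.51]Traceback (most recent call last):
  File "<stdin>", line 2, in <module>
  File "h.py", line 38, in door
    k=(tx>40)&(tx<140)&(ty>20)&(ty<80);a,b=np.polyfit(tx[k],ty[k],1)
                                           ~~~~~~~~~~^^^^^^^^^^^^^^^
    raise TypeError("expected non-empty vector for x")
TypeError: expected non-empty vector for x
```

jog_arm([
  [0,0.05,0,0,0,0,0],
  [0,0.1,0,0,0,0,0],
  [0,0.15,0,0,0,0,0],
  [0,0.2,0,0,0,0,0],
  [0,0.25,0,0,0,0,0],
  [0,0.3,0,0,0,0,0],
  [0,0.33,0,0,0,0,0],
  [0,0.36,0,0,0,0,0],
  [0,0.38,0,0,0,0,0],
  [0,0.4,0,0,0,0,0],
])

```text
clock: 27.1
eef_pos: [566.1, -87.1, 127.1]
ee_rot: [-3.14, 0.0, 1.549]
wrist_force: [-5.7, 0.0, 2.4]
opening: 0.6
gripper_force: 2.4
```

```bash
python3 - <<'E'
from h import *
chk();s,f,C,P=snap("side");save(cv2.resize(s["image"][110:225,280:410],None,fx=5,fy=5,interpolation=cv2.INTER_CUBIC),"s2")
E
```

```text
27.1 [566.12 -87.15 127.1 ] [-3.1402e+00  3.0000e-04  1.5492e+00] [-5.7  0.   2.4] [0.06 0.92 0.01] 2.3885066877119243 0.6360545316184698
```

jog_arm([
  [0,0.03,0,0,0,0,0],
  [0,0.06,0,0,0,0,0],
  [0,0.09,0,0,0,0,0],
  [0,0.12,0,0,0,0,0],
  [0,0.15,0,0,0,0,0],
  [0,0.18,0,0,0,0,0],
  [0,0.2,0,0,0,0,0],
  [0,0.2,0,0,0,0,0],
  [0,0.2,0,0,0,0,0],
  [0,0.2,0,0,0,0,0],
])

```text
clock: 28.4
eef_pos: [566.2, -87.2, 127.0]
ee_rot: [-3.137, 0.001, 1.549]
wrist_force: [-11.0, 0.8, 8.0]
opening: 0.0
gripper_force: 5.9
```

```bash
python3 -c "
from h import *
chk()"
```

```text
28.4 [566.22 -87.19 126.98] [-3.1369e+00  1.1000e-03  1.5493e+00] [-11.    0.8   8. ] [ 0.14  2.3  -0.07] 5.8843345832428895 0.02671954010381234
```

```bash
python3 - <<'E'
from h import *
for nm in ("top","side","wrist"):
    s,f,C,P=snap(nm);np.savez(nm+"9.npz",P=P,C=C,f=f,cx=s["cx"],cy=s["cy"],im=s["image"])
t=np.load("top9.npz")["im"][130:220,285:385];d=np.load("side9.npz")["im"][120:220,290:390];w=np.load("wrist9.npz")["im"][0:300,160:480]
R_=lambda a,wd,ht:cv2.resize(a,(wd,ht),interpolation=cv2.INTER_CUBIC)
save(np.hstack([np.vstack([R_(t,330,297),R_(d,330,303)]),R_(w,470,600)]),"comp")
E
```

```text
(no output)
```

View pics/comp.png

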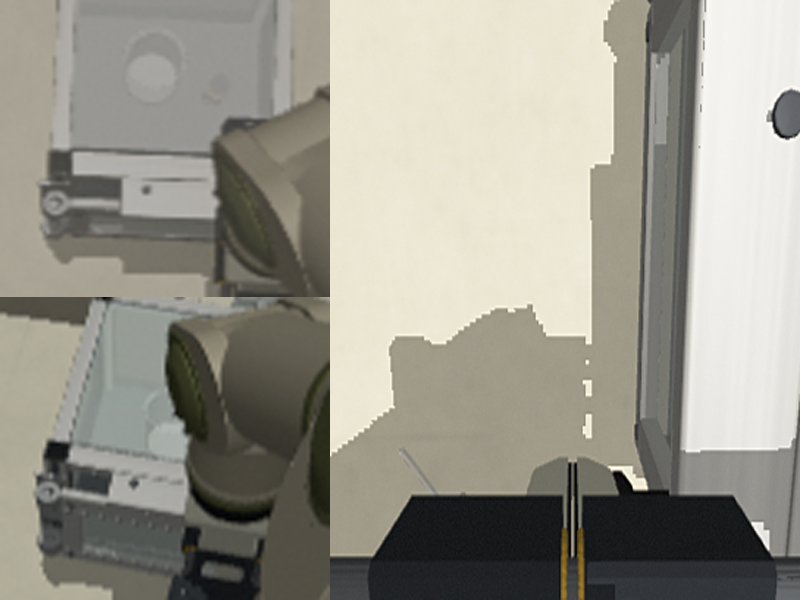

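```bash
cat >> h.py <<'E'
def face(P):
    th=np.radians(-1.15);G=np.array([[np.cos(th),-np.sin(th)],[np.sin(th),np.cos(th)]])
    X=np.dstack([(P[...,:2]-[729.7,-24.66])@G,P[...,2]])
    m=(X[...,0]>-140)&(X[...,0]<-112)&(X[...,1]>-120)&(X[...,1]<90)&(X[...,2]>26)&(X[...,2]<156)
    q=X[m];print("n",len(q))
    for lo in range(-110,90,20):
        k=(q[:,1]>=lo)&(q[:,1]<lo+20)
        if k.sum()>10: print(lo,k.sum(),np.percentile(q[k,0],[5,25,50,75]).round(1), np.percentile(q[k,2],[5,50,95]).round(0))
    return X
E
python3 - <<'E'
from h import *
X=face(np.load("wrist9.npz")["P"])
m=(X[...,0]>-175)&(X[...,0]<-132)&(X[...,1]>-110)&(X[...,1]<-40)&(X[...,2]>115)&(X[...,2]<165);q=X[m];print(m.sum(),q.min(0),q.max(0),np.percentile(q,[5,50,95],axis=0))
E
```

```text
n 6426
-90 510 [-124.3 -124.2 -124.1 -122.9] [ 32.  73. 106.]
-70 678 [-131.1 -121.8 -121.2 -121.1] [ 35.  77. 134.]
-50 705 [-124.2 -121.4 -121.2 -121.1] [ 35.  75. 109.]
-30 733 [-124.1 -121.3 -121.1 -121. ] [ 35.  74. 108.]
-10 781 [-124.1 -121.3 -121.1 -121. ] [ 35.  74. 107.]
10 837 [-124.1 -121.3 -121.1 -121. ] [ 35.  75. 107.]
30 901 [-124.  -121.2 -121.1 -121. ] [ 35.  75. 107.]
50 1045 [-124.1 -122.7 -121.1 -121. ] [ 36.  74. 107.]
70 236 [-124.9 -124.1 -124.  -123.9] [29. 48. 77.]
1183 [-174.98515418  -67.90584028  126.34832589] [-132.2522228   -44.71775819  164.86215254] [[-172.95061725  -62.5032591   130.50367725]
 [-161.37818714  -56.97529103  142.99154195]
 [-143.02117062  -56.49572556  161.84416788]]
```

jog_arm([
  [0,-0.1,0,0,0,0,0],
  [0,-0.2,0,0,0,0,0],
  [0,-0.4,0,0,0,0,0],
  [0,-0.7,0,0,0,0,0],
  [0,-1.2,0,0,0,0,0],
  [0,-2,0,0,0,0,0],
  [0,-3,0,0,0,0,0],
  [0,-4,0,0,0,0,0],
  [0,-5,0,0,0,0,0],
  [0,-5,0,0,0,0,0],
])

```text
clock: 29.8
eef_pos: [518.0, -86.2, 127.3]
ee_rot: [-3.141, 0.0, 1.549]
wrist_force: [0.9, -0.2, 0.1]
opening: 0.7
gripper_force: 0.0
```

```bash
python3 - <<'E'
from h import *
chk();s,f,C,P=snap("wrist");X=face(P)
# white roller in front of door, under hood: z 145-162, guard y ~ 90+6.6-145=-48
m=(abs(X[...,1]+50)<25)&(X[...,2]>140)&(X[...,2]<162)&(X[...,0]<-110)&(X[...,0]>-140);print("roller?",m.sum(),X[m].min(0) if m.any() else "",X[m].max(0) if m.any() else "")
E
```

```text
29.8 [518.02 -86.21 127.31] [-3.1412e+00  4.0000e-04  1.5493e+00] [ 0.9 -0.2  0.1] [-0.08 -0.07  0.06] 0.0 0.6630336566636656
n 22426
-90 1479 [-126.2 -124.4 -124.1 -123.8] [ 35. 102. 144.]
-70 2475 [-134.7 -124.4 -121.7 -121.1] [ 38. 108. 141.]
-50 2557 [-124.8 -124.1 -121.5 -121.1] [ 38. 106. 148.]
-30 2833 [-124.5 -124.  -121.5 -121.1] [ 39. 108. 147.]
-10 3070 [-124.5 -124.  -121.6 -121.1] [ 39. 108. 147.]
10 3343 [-124.5 -124.  -121.6 -121. ] [ 39. 109. 147.]
30 3685 [-124.4 -123.9 -121.6 -121. ] [ 40. 110. 147.]
50 2469 [-124.2 -123.5 -121.2 -120.9] [ 36.  84. 134.]
70 511 [-125.  -124.2 -124.  -123.8] [30. 48. 77.]
roller? 1021 [-132.04586495  -74.99513302  140.00252399] [-122.99022441  -25.00766114  160.03093201]
```

```bash
python3 - <<'E'
from h import *
s,f,C,P=snap("wrist");th=np.radians(-1.15);G=np.array([[np.cos(th),-np.sin(th)],[np.sin(th),np.cos(th)]])
X=np.dstack([(P[...,:2]-[729.7,-24.66])@G,P[...,2]])
for lo in range(-80,-15,6):
    m=(X[...,1]>=lo)&(X[...,1]<lo+6)&(X[...,2]>142)&(X[...,2]<160)&(X[...,0]<-110)&(X[...,0]>-140)
    print(lo,m.sum(),X[m][:,0].min().round(1) if m.any() else "",X[m][:,2][X[m][:,0]<-127].round(0)[:8])
m=(abs(X[...,1]-96)<12)&(abs(X[...,0]+119)<12)&(X[...,2]>140)&(X[...,2]<160);print("knuckle top",np.median(X[m][:,2]) if m.any() else None)
E
```

```text
-80 53 -124.6 []
-74 59 -124.7 []
-68 45 -130.8 [153. 155. 156. 156. 154. 154. 155. 156.]
-62 113 -131.6 [153. 153. 155. 153. 154. 155. 155. 156.]
-56 115 -131.5 [153. 153. 154. 153. 154. 155. 155. 152.]
-50 123 -131.7 [153. 155. 154. 154. 154. 154. 156. 156.]
-44 165 -131.7 [153. 153. 153. 153. 154. 154. 155. 154.]
-38 112 -130.6 [154. 155. 154. 156. 156. 156. 157. 159.]
-32 103 -125.4 []
-26 107 -125.0 []
-20 115 -125.4 []
knuckle top None
```

```bash
python3 -c "
from h import *
print(sign_off())"
```

```text
the job is handed in; nothing more can be done
None
```

The door is back on both hinge pins and swung shut. After I let go it stayed parallel to the guard's front, with the roller sitting in front of its top edge. I handed the job in at about 30 s of the 72 s; no verdict came back.

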